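Move the desk pieces to the new rack in mirror order

ROBOT

A 6-joint arm with a two-finger parallel gripper is mounted at the origin on a cart in front of the work surface, level with it; the furniture and walls round the work are solid. World frame = base frame: x ahead of the robot, y to its left, z up, the work surface at z = 0. Lengths are in m, angles in rad, forces in N, time in s.
With the tool pointing down it reaches from about 0.3 to 1 m from the base axis. Payload 5.1 kg.
Tool frame: the origin (TCP) lies at the very end of the fingers, on their centre line; the grasp point (between the pads) lies 19 mm behind it; y points along the fingers, z is the direction in which the jaws open and shut, and the axes are right-handed (so a half turn about y gives the same grasp; the last joint's range is limited). The gripper opens to 95 mm and grips with 3 to 60 N. Pads are 20 mm wide; open, the fingers measure 119 mm over their backs; the gripper's body (75 mm by 180 mm) begins 59 mm behind the grasp point.
Start: joints at [-1.364, 0.124, 1.65, -0, 1.367, -0.083], TCP at [0.186, -0.623, 0.215] pointing down, gripper open.
Joint ranges: [-2.61, 2.61], [-1.02, 2.33], [0.03, 2.71], [-1.35, 4.49], [0.32, 2.68], [-2.91, 2.91]. Speed limits (rad/s): [2.57, 2.57, 3.14, 3.14, 3.14, 3.14].

INTERFACE

Orientations are given as a rotation vector (axis times angle).
In Python, from cell import move_ptp, move_straight, move_joints, move_gripper, dwell, ik, read_state, capture, Unreachable, finish_job gives the robot as it stands. Calls block until the motion is done:
- move_ptp(position, orientation): joint-space move of the TCP to a pose.
- move_straight(position, feed=0.15, frame=None): straight line of the TCP; frame=None keeps the orientation; feed is the mean speed in m/s.
- move_joints(angles): joint-space move.
- move_gripper(opening, squeeze=None): finger opening in m; squeeze is the grip in N (None keeps the last); returns when the fingers have stopped.
- dwell(seconds).
- ik(position, orientation): joint angles nearest the present ones, or None.
- read_state(): the state.
- capture(name): name is "side" or "top" or "wrist"; returns a dict with "color" (480x640x3 uint8, red, green, blue), "fovy" (degrees; the focal length in pixels is half the picture's height over the tangent of half this angle, whatever the lens; pixels are square), "cx", "cy" (the principal point, pixels), "R" (3x3) and "t" (3): a world point X has camera coordinates R X + t; the wrist camera has in their place "tool_from_camera" (4x4, takes a point from camera to tool coordinates, whose origin is the TCP and whose axes are the tool frame's). Camera axes: x right, y down, z forward; pixel columns grow to the right and rows downward; lengths in m; the calibration is good to about 2 mm. A picture is of the moment at which its call begins: read the wrist's pose just before it. There is no depth.
A pose or a line that the arm cannot do raises Unreachable and nothing moves.
- finish_job(): hands the job in, once; it reports no verdict.
The state is a dict: "clock": time; "joints": joint angles; "joint_vel": joint speeds; "joint_efforts": joint torques, N m; "position": TCP position; "tcp_rot": TCP orientation; "wrist_force": force on the tool from outside, world axes, zero at the start; "wrist_torque": the same for the moment, N m; "gripper_width": finger opening in m.
Only numpy, scipy, OpenCV 4.12 (cv2) and the standard library are available. Lean on these libraries where they do the work, as an engineer would, in place of code of your own. Each camera call takes 0.05 s, during which the arm holds its last target.

TASK

The desk is being turned round for a left-handed user: move all four pieces from the old dark rack to the empty light rack, one to a bay and in reverse order, so that the piece that stood leftmost ends up rightmost and so on along the row. Stand each piece upright on the deck in the middle of its bay, and do not tip any of them over on the way.

Things in the scene. Friction and masses are not known exactly. Their poses are not given: they have to be found in the camera images.
- old_rack: dark wooden rack holding the four pieces, 272 x 72 mm, fixed. Origin: centre of its underside, on the table. Own y points to its left end seen from the robot, own x away from the robot to a strip 9 above the deck. Deck 18 above the table. Four bays, centres at x = 0, y = -99, -33, 33, 99, each 62 clear, parted by ridges 5 above the deck; ends 10 above it.
- new_rack: light wooden rack, empty, 272 x 72 mm, fixed. Origin: centre of its underside, on the table. Own y points to its left end seen from the robot, own x away from the robot to a strip 9 above the deck. Deck 18 above the table. Four bays, centres at x = 0, y = -99, -33, 33, 99, each 62 clear, parted by ridges 5 above the deck; ends 10 above it. A lamp shade hangs behind the farther rack.
- seal_centre (a point): round black hand stamp, 79 high, foot 46 in diameter and 19 high, with an upright loop handle on top; the loop spans 35 to 79 above the foot's underside, is 30 wide along the piece's own y axis and only 6 thick along its own x axis. Pinch the loop across its 30 mm width. This point is its centre, half-way up (39.5 above its underside), z up; sizes in mm. Loose.
- knob_centre (a point): turned black dumb-bell-shaped paperweight, 56 high; lower bulb 41 in diameter, upper bulb 34 in diameter from 26 to 54 above the underside. Grip the upper bulb. This point is its centre, half-way up (28 above its underside), z up; sizes in mm. Loose.
- bell_centre (a point): small ochre cone-shaped hand bell, 41 high, base 44 in diameter, with an upright round peg handle 12 in diameter from 23 to 41 above the underside. Grip the handle. This point is its centre, half-way up (20.5 above its underside), z up; sizes in mm. Loose.
- carton_centre (a point): small upright carton, 23 along its own x axis, 46 along its own y axis, 56 high. Grip it across the 23 mm side. This point is its centre, half-way up (28 above its underside), z up; sizes in mm. Loose.
- mat_seal: thin round cork mat, 58 in diameter, 2 thick, fixed in the old rack's bay in which the seal piece stands at the start (the four mats look alike); origin at the centre of its underside on the deck; it stays there, so it marks that piece's old bay.
- mat_knob: thin round cork mat, 58 in diameter, 2 thick, fixed in the old rack's bay in which the knob piece stands at the start (the four mats look alike); origin at the centre of its underside on the deck; it stays there, so it marks that piece's old bay.
- mat_bell: thin round cork mat, 58 in diameter, 2 thick, fixed in the old rack's bay in which the bell piece stands at the start (the four mats look alike); origin at the centre of its underside on the deck; it stays there, so it marks that piece's old bay.
- mat_carton: thin round cork mat, 58 in diameter, 2 thick, fixed in the old rack's bay in which the carton piece stands at the start (the four mats look alike); origin at the centre of its underside on the deck; it stays there, so it marks that piece's old bay.
Not all that is in view belongs to the job. What is shaped like the part that bears bell_centre but white is not meant. Leave any orange look-alike of the part that bears carton_centre alone.

How it is judged:
At the end, for the whole second after the job is handed in: Each piece stands upright (within 0.12 rad) at rest on the new rack's deck (height within 5 mm), within 12 mm along the row and 14 mm across it of the centre of the bay that mirrors its old one: a piece whose mat lies at own y of the old rack stands at minus that own y of the new rack (((y of mat_seal in the frame of old_rack between -0.119 and -0.079 m and y of seal_centre in the frame of new_rack between 0.087 and 0.111 m) or (y of mat_seal in the frame of old_rack between -0.053 and -0.013 m and y of seal_centre in the frame of new_rack between 0.021 and 0.045 m) or (y of mat_seal in the frame of old_rack between 0.013 and 0.053 m and y of seal_centre in the frame of new_rack between -0.045 and -0.021 m) or (y of mat_seal in the frame of old_rack between 0.079 and 0.119 m and y of seal_centre in the frame of new_rack between -0.111 and -0.087 m)) and x of seal_centre in the frame of new_rack between -0.014 and 0.014 m and z of seal_centre in the frame of new_rack between 0.0525 and 0.0625 m and angle between each of seal_centre, knob_centre, bell_centre, carton_centre's own z axis and vertical below 0.12 rad and linear speed of each of seal, knob, bell, carton below 0.02 m/s and ((y of mat_knob in the frame of old_rack between -0.119 and -0.079 m and y of knob_centre in the frame of new_rack between 0.087 and 0.111 m) or (y of mat_knob in the frame of old_rack between -0.053 and -0.013 m and y of knob_centre in the frame of new_rack between 0.021 and 0.045 m) or (y of mat_knob in the frame of old_rack between 0.013 and 0.053 m and y of knob_centre in the frame of new_rack between -0.045 and -0.021 m) or (y of mat_knob in the frame of old_rack between 0.079 and 0.119 m and y of knob_centre in the frame of new_rack between -0.111 and -0.087 m)) and x of knob_centre in the frame of new_rack between -0.014 and 0.014 m and z of knob_centre in the frame of new_rack between 0.041 and 0.051 m and ((y of mat_bell in the frame of old_rack between -0.119 and -0.079 m and y of bell_centre in the frame of new_rack between 0.087 and 0.111 m) or (y of mat_bell in the frame of old_rack between -0.053 and -0.013 m and y of bell_centre in the frame of new_rack between 0.021 and 0.045 m) or (y of mat_bell in the frame of old_rack between 0.013 and 0.053 m and y of bell_centre in the frame of new_rack between -0.045 and -0.021 m) or (y of mat_bell in the frame of old_rack between 0.079 and 0.119 m and y of bell_centre in the frame of new_rack between -0.111 and -0.087 m)) and x of bell_centre in the frame of new_rack between -0.014 and 0.014 m and z of bell_centre in the frame of new_rack between 0.0335 and 0.0435 m and ((y of mat_carton in the frame of old_rack between -0.119 and -0.079 m and y of carton_centre in the frame of new_rack between 0.087 and 0.111 m) or (y of mat_carton in the frame of old_rack between -0.053 and -0.013 m and y of carton_centre in the frame of new_rack between 0.021 and 0.045 m) or (y of mat_carton in the frame of old_rack between 0.013 and 0.053 m and y of carton_centre in the frame of new_rack between -0.045 and -0.021 m) or (y of mat_carton in the frame of old_rack between 0.079 and 0.119 m and y of carton_centre in the frame of new_rack between -0.111 and -0.087 m)) and x of carton_centre in the frame of new_rack between -0.014 and 0.014 m and z of carton_centre in the frame of new_rack between 0.041 and 0.051 m); the robot touches nothing.
It fails at once if a piece is tipped over (more than 0.7 rad) (angle between any of seal_centre, knob_centre, bell_centre, carton_centre's own z axis and vertical above 0.7 rad).
It also fails if it takes over 96 s, if anything falls off the work surface, if the arm or the gripper's body presses on something with over 40 N, if the wrist force passes 120 N, or if a joint passes its speed limit or range.

## Working session

There is one attempt and no reset: what is moved stays moved. The work goes in short steps, each a Python script; the robot and the scene stay as the last script left them, time stands still between calls to the robot, and variables do not carry over. Pictures are saved under pics/ and viewed, and the job is handed in when it is done.

```bash
ls; mkdir -p pics; python3 - <<'E'
from cell import *
import cv2
for n in ["side","top","wrist"]:
    c=capture(n); cv2.imwrite(f"pics/{n}0.png",c["color"][:,:,::-1])
    print(n,{k:v for k,v in c.items() if k!="color"})
print(read_state())
E
```

```text
pics
side {'fovy': 47.18061509259972, 'cx': 317.00060543562773, 'cy': 241.99798122107555, 'R': array([[-0.95932862, -0.28203598,  0.01201256],
       [-0.1850073 ,  0.59601089, -0.78137272],
       [ 0.2132156 , -0.75181562, -0.62394902]]), 't': array([0.56148097, 0.02231951, 1.26037363])}
top {'fovy': 43.586338844434465, 'cx': 318.62060885383363, 'cy': 236.841116111616, 'R': array([[ 0.00252842, -0.99980311,  0.01968103],
       [-0.99374968, -0.00470861, -0.11153208],
       [ 0.11160279, -0.01927602, -0.99356593]]), 't': array([0.19989776, 0.51672695, 1.03383271])}
wrist {'fovy': 58.8117248629297, 'cx': 321.6301691313154, 'cy': 231.13289234354133, 'tool_from_camera': array([[-2.19340893e-04,  9.66413844e-01,  2.56990729e-01,
        -7.32315179e-02],
       [ 3.81053156e-04, -2.56990636e-01,  9.66413818e-01,
        -1.69980778e-01],
       [ 9.99999903e-01,  3.09901199e-04, -3.11886490e-04,
         6.17938427e-04],
       [ 0.00000000e+00,  0.00000000e+00,  0.00000000e+00,
         1.00000000e+00]])}
{'clock': 0.15, 'joints': array([-1.36359395e+00,  1.24345202e-01,  1.65135022e+00, -1.77135644e-05,
        1.36751433e+00, -8.26259118e-02]), 'joint_vel': array([-0.0004432 , -0.00173274, -0.00179504,  0.00212127, -0.00105423,
        0.00186084]), 'joint_efforts': array([ 1.23278587e-04, -4.18192077e+01, -3.60471511e+01,  7.74923153e-02,
        4.68728598e-02, -1.03375626e-04]), 'position': array([ 0.18560977, -0.62241334,  0.21368193]), 'tcp_rot': array([-0.30161252,  2.0675428 , -2.06417552]), 'wrist_force': array([ 0.53729812, -0.34921821, -0.09603161]), 'wrist_torque': array([-0.03595835,  0.01738097,  0.06549341]), 'gripper_width': 0.09531537015106387}
```

View pics/top0.png

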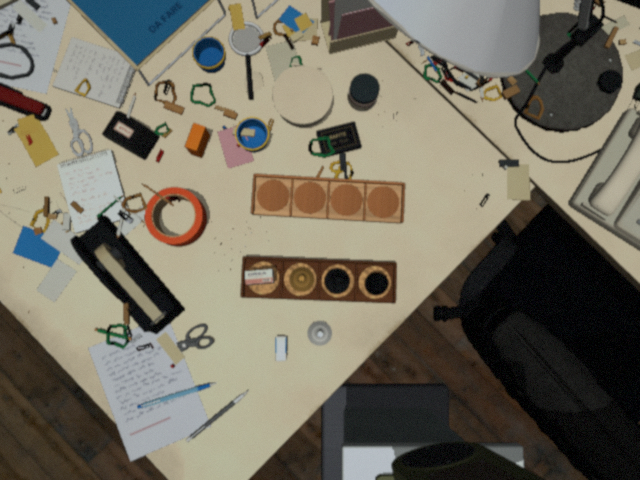

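View pics/side0.png

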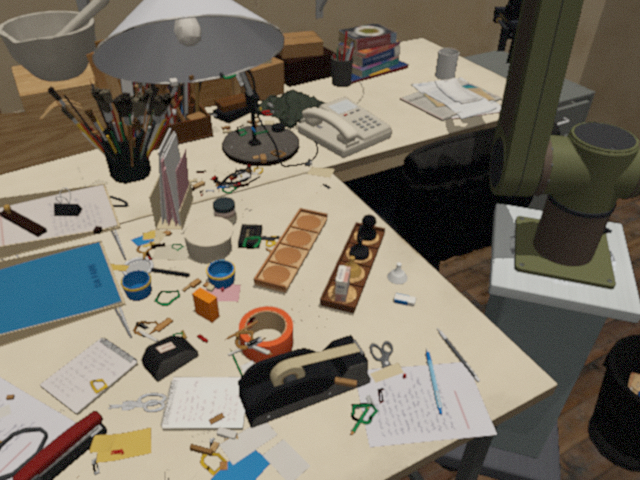

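View pics/wrist0.png

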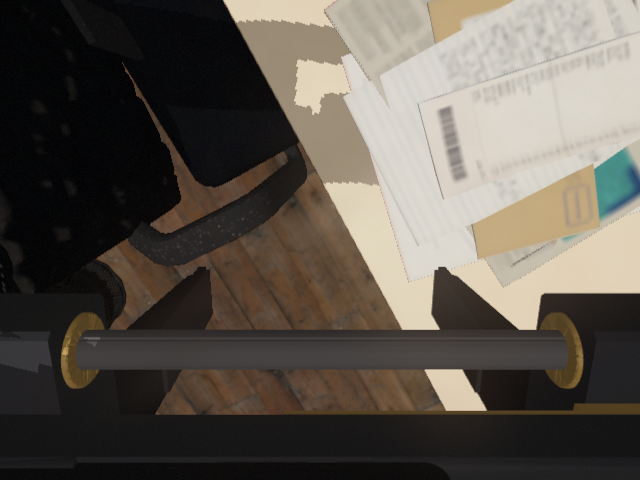

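```bash
cat > h.py <<'E'
import numpy as np, cv2
from cell import *
from scipy.spatial.transform import Rotation as Ro
def cam(c, T=None):
    f=240/np.tan(np.radians(c["fovy"])/2)
    if "R" in c: R,t=np.array(c["R"]),np.array(c["t"]); return f,R.T,-R.T@t
    M=T@np.array(c["tool_from_camera"]); return f,M[:3,:3],M[:3,3]
def ray(c,uv,T=None):
    f,A,o=cam(c,T); d=A@np.array([(uv[0]-c["cx"])/f,(uv[1]-c["cy"])/f,1.]); return o,d
def onz(c,uv,z,T=None):
    o,d=ray(c,uv,T); return o+d*(z-o[2])/d[2]
def proj(c,X,T=None):
    f,A,o=cam(c,T); p=A.T@(np.array(X)-o); return np.array([f*p[0]/p[2]+c["cx"],f*p[1]/p[2]+c["cy"]])
def toolT():
    s=read_state(); T=np.eye(4); T[:3,:3]=Ro.from_rotvec(s["tcp_rot"]).as_matrix(); T[:3,3]=s["position"]; return T
def down(yaw):
    # tool y down, tool z (jaw axis) at angle yaw in the world xy plane
    z=np.array([np.cos(yaw),np.sin(yaw),0]); y=np.array([0,0,-1.]); x=np.cross(y,z)
    return Ro.from_matrix(np.stack([x,y,z],1)).as_rotvec()
E
python3 - <<'E'
from h import *
c=capture("top"); I=c["color"].astype(int)
cv2.imwrite("pics/topz.png",cv2.resize(c["color"][160:360,220:430,::-1],None,fx=3.5,fy=2.9 and 2.9,interpolation=cv2.INTER_CUBIC) if 0 else cv2.resize(c["color"][165:360,230:420,::-1],None,fx=3,fy=3,interpolation=cv2.INTER_CUBIC))
hsv=cv2.cvtColor(c["color"],cv2.COLOR_RGB2HSV)
for p in [(255,180),(290,215),(246,300),(320,262),(270,195),(300,290),(330,240)]: print(p,hsv[p[1],p[0]],I[p[1],p[0]])
T=toolT(); print(T[:3,:3])
c=capture("side")
cv2.imwrite("pics/sidez.png",cv2.resize(c["color"][190:330,240:420,::-1],None,fx=4,fy=4,interpolation=cv2.INTER_CUBIC))
E
```

```text
(255, 180) [ 15 139 108] [108  78  49]
(290, 215) [ 14 133 113] [113  81  54]
(246, 300) [ 25  45 187] [187 181 154]
(320, 262) [ 12 181  55] [55 31 16]
(270, 195) [ 13 156 137] [137  90  53]
(300, 290) [ 19 146 115] [115  90  49]
(330, 240) [ 24  49 186] [186 179 150]
[[-9.58288829e-01 -2.62469553e-04  2.85801418e-01]
 [-2.85801514e-01  1.29176682e-03 -9.58287966e-01]
 [-1.17667375e-04 -9.99999131e-01 -1.31289991e-03]]
```

View pics/topz.png

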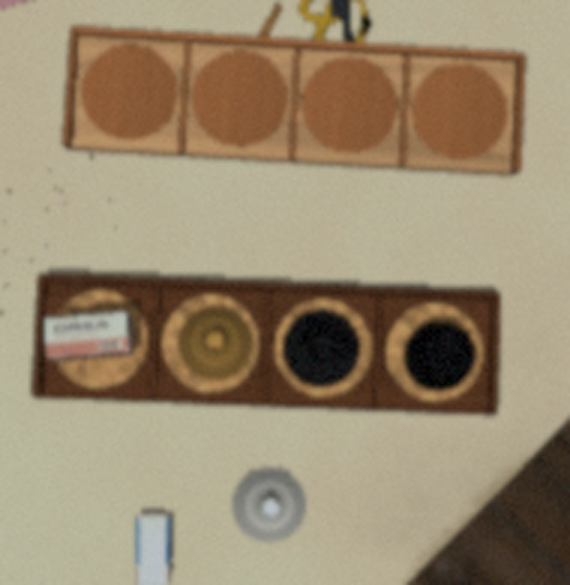

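View pics/sidez.png

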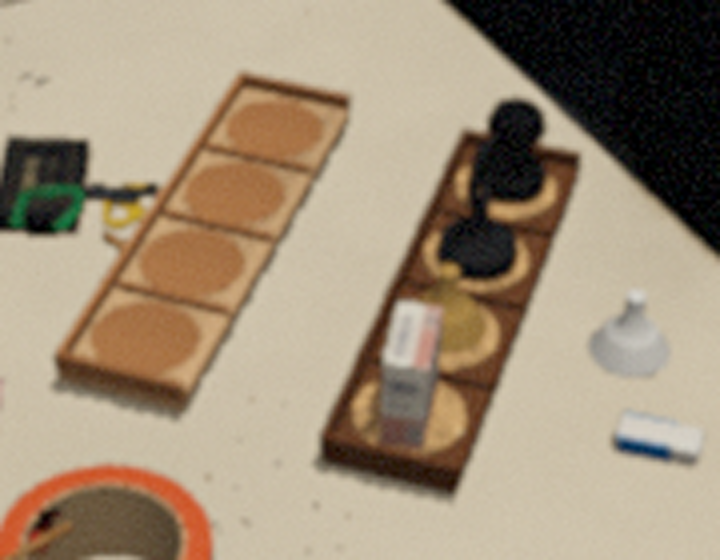

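```bash
python3 - <<'E'
from h import *
c=capture("top"); hsv=cv2.cvtColor(c["color"],cv2.COLOR_RGB2HSV)
print("topcam",cam(c)[2],"sidecam",cam(capture("side"))[2])
m=cv2.inRange(hsv,(5,75,15),(25,255,255)); m[:160]=0;m[310:]=0;m[:,:240]=0;m[:,415:]=0
dark=m.copy();dark[:240]=0;light=m.copy();light[240:]=0
for n,k in (("old",dark),("new",light)):
    k=cv2.morphologyEx(k,cv2.MORPH_CLOSE,np.ones((9,9)))
    cs,_=cv2.findContours(k,0,1); q=max(cs,key=cv2.contourArea)
    r=cv2.minAreaRect(q); b=cv2.boxPoints(r); P=np.array([onz(c,p,0.024) for p in b])
    print(n,r,"\n",P.round(4)[:,:2],"c",P.mean(0).round(4),[np.linalg.norm(P[i]-P[i-1]).round(4) for i in range(4)])
E
```

```text
topcam [0.39761321 0.22221964 1.08087839] sidecam [0.27404271 1.09262375 0.79710392]
old ((318.61163330078125, 279.12060546875), (154.65133666992188, 41.279083251953125), 2.2196555137634277) 
 [[0.4103 0.338 ]
 [0.4826 0.3364]
 [0.4731 0.0635]
 [0.4006 0.0672]] c [0.4417 0.2013 0.024 ] [np.float64(0.2709), np.float64(0.0723), np.float64(0.273), np.float64(0.0726)]
new ((328.3102722167969, 189.0908966064453), (153.08999633789062, 59.326622009277344), 3.333850860595703) 
 [[0.5561 0.3234]
 [0.6636 0.3188]
 [0.6493 0.0438]
 [0.5416 0.0514]] c [0.6026 0.1843 0.024 ] [np.float64(0.2724), np.float64(0.1076), np.float64(0.2755), np.float64(0.108)]
```

```bash
python3 - <<'E'
from h import *
c=capture("top"); hsv=cv2.cvtColor(c["color"],cv2.COLOR_RGB2HSV)
k=cv2.inRange(hsv,(5,75,15),(25,255,255)); k[:172]=0;k[235:]=0;k[:,:240]=0;k[:,415:]=0
k=cv2.morphologyEx(k,cv2.MORPH_OPEN,np.ones((11,11)))
cs,_=cv2.findContours(k,0,1); q=max(cs,key=cv2.contourArea)
r=cv2.minAreaRect(q); b=cv2.boxPoints(r); P=np.array([onz(c,p,0.024) for p in b])
print(r,"\n",P.round(4)[:,:2],"c",P.mean(0).round(4),[np.linalg.norm(P[i]-P[i-1]).round(4) for i in range(4)])
p=[0.31,0.2,0.27]
for y in (np.pi/2,-np.pi/2): print(ik(p,down(y)))
move_ptp(p,down(np.pi/2))
T=toolT();w=capture("wrist");np.save("T1.npy",T)
cv2.imwrite("pics/w1.png",w["color"][:,:,::-1]);print(read_state()["clock"],read_state()["joints"])
E
```

```text
((327.7880554199219, 197.9593048095703), (153.0931396484375, 41.47520065307617), 3.2704875469207764) 
 [[0.556  0.3234]
 [0.6309 0.3203]
 [0.6169 0.0461]
 [0.5418 0.0514]] c [0.5864 0.1853 0.024 ] [np.float64(0.2724), np.float64(0.075), np.float64(0.2745), np.float64(0.0752)]
[ 0.42716007 -0.58101572  2.14658981  0.          1.57601856 -1.14363626]
[ 4.27160065e-01 -5.81015725e-01  2.14658981e+00 -4.44089210e-16
  1.57601856e+00  1.99795639e+00]
3.3833 [ 4.26110495e-01 -5.80518033e-01  2.14635517e+00 -1.51547452e-04
  1.57596428e+00 -1.14364022e+00]
```

View pics/w1.png

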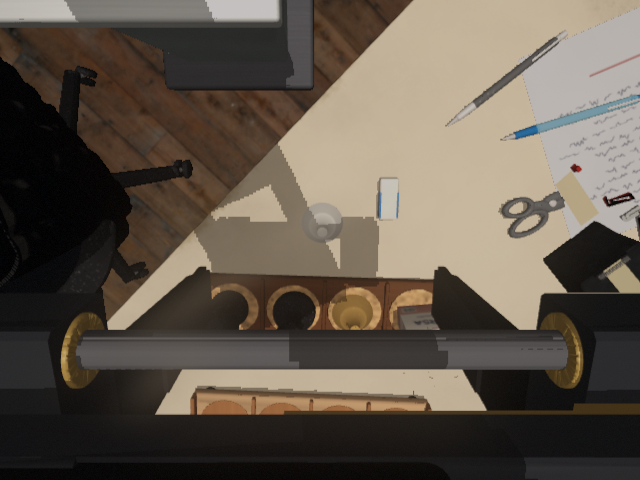

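```bash
python3 - <<'E'
from h import *
move_straight([0.49,0.2,0.27],feed=0.3)
T=toolT();w=capture("wrist");np.save("T2.npy",T)
np.save("w2.npy",w,allow_pickle=True)
cv2.imwrite("pics/w2.png",w["color"][:,:,::-1]);print(read_state()["clock"])
E
```

```text
4.1833
```

View pics/w2.png

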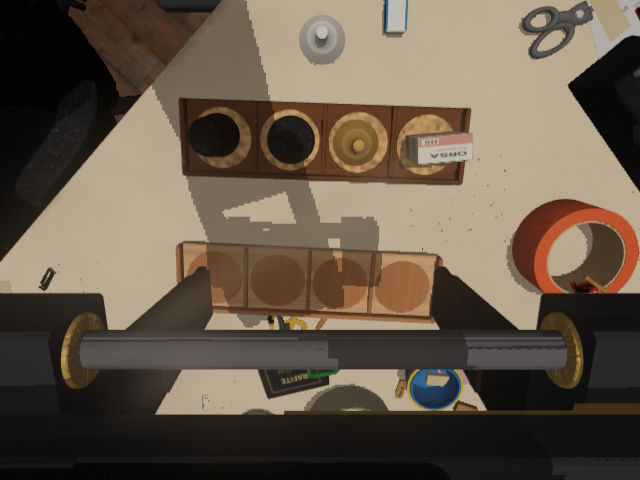

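```bash
python3 - <<'E'
import numpy as np, cv2
w=np.load("w2.npy",allow_pickle=True).item()
I=w["color"][85:200,170:340,::-1].astype(float)
J=np.clip(255*(I/90)**0.6,0,255).astype(np.uint8)
cv2.imwrite("pics/w2z.png",cv2.resize(J,None,fx=4.6,fy=4.6,interpolation=cv2.INTER_CUBIC))
E
```

```text
(no output)
```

View pics/w2z.png

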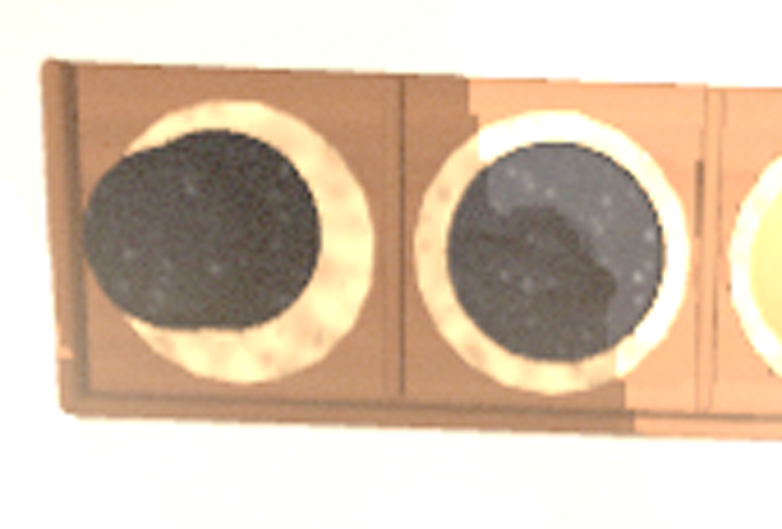

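```bash
python3 - <<'E'
from h import *
move_ptp([0.5,0.01,0.22],down(np.pi/2))
T=toolT();w=capture("wrist");np.save("T3.npy",T)
np.save("w3.npy",w,allow_pickle=True)
I=w["color"][:,:,::-1].astype(float)
J=np.clip(255*(I/110)**0.6,0,255).astype(np.uint8)
cv2.imwrite("pics/w3.png",J);print(read_state()["clock"])
E
```

```text
5.0417
```

View pics/w3.png

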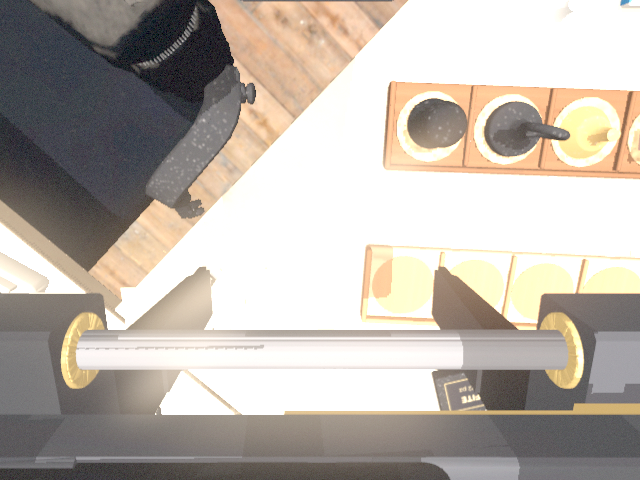

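```bash
python3 - <<'E'
import numpy as np, cv2
w=np.load("w3.npy",allow_pickle=True).item()
I=w["color"][70:190,380:640,::-1].astype(float)
J=np.clip(255*(I/100)**0.6,0,255).astype(np.uint8)
cv2.imwrite("pics/w3z.png",cv2.resize(J,None,fx=3,fy=3,interpolation=cv2.INTER_CUBIC))
w=np.load("w2.npy",allow_pickle=True).item()
I=w["color"][85:200,250:480,::-1].astype(float)
J=np.clip(255*(I/60)**0.5,0,255).astype(np.uint8)
cv2.imwrite("pics/w2zz.png",cv2.resize(J[:,:100],None,fx=6,fy=5,interpolation=cv2.INTER_CUBIC)) 
E
```

```text
(no output)
```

View pics/w3z.png

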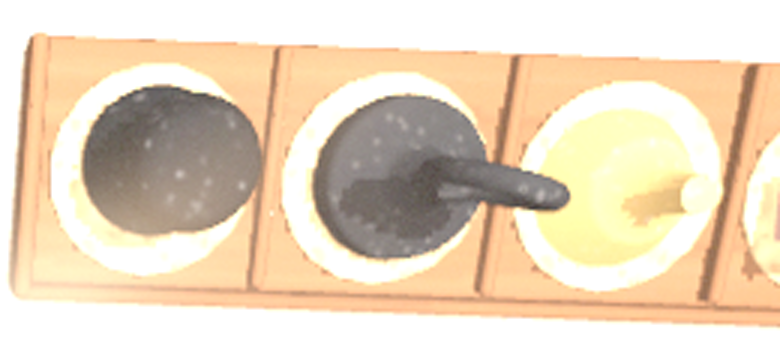

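View pics/w2zz.png

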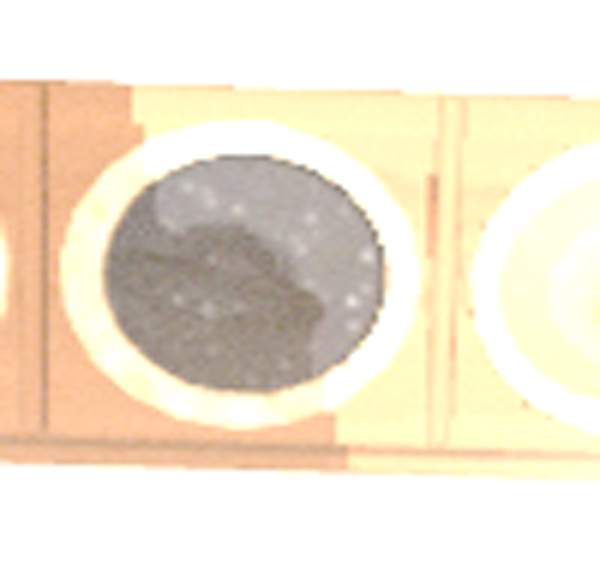

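```bash
cat > meas.py <<'E'
from h import *
w=np.load("w2.npy",allow_pickle=True).item(); T=np.load("T2.npy")
hsv=cv2.cvtColor(w["color"],cv2.COLOR_RGB2HSV); I=w["color"]
# rack frames from wrist: outline corners
blk=((I.max(2)<45)&(hsv[:,:,1]<110)).astype(np.uint8)*255; blk[:100]=0;blk[180:]=0;blk[:,:186]=0;blk[:,330:]=0
blk=cv2.morphologyEx(blk,cv2.MORPH_OPEN,np.ones((3,3)))
cs,_=cv2.findContours(blk,0,1)
for q in cs:
    if cv2.contourArea(q)<300: continue
    (u,v),r=cv2.minEnclosingCircle(q); print("blk",cv2.boundingRect(q),(u,v),r)
    for z in (0.033,0.039): 
        X=onz(w,(u,v),z,T); print("  ",z,X.round(4), "R",(np.linalg.norm(onz(w,(u+r,v),z,T)-X)).round(4))
for p in [(335,142),(345,130),(357,147),(358,120),(325,120),(430,150)]: print(p,hsv[p[1],p[0]],I[p[1],p[0]])
S=np.zeros_like(I[:,:,0])
w3=np.load("w3.npy",allow_pickle=True).item(); T3=np.load("T3.npy")
for z in (.085,.09,.095): print("loop tip",onz(w3,(566.7,134),z,T3))
for z in (.033,.039): print("seal foot w3 (bbox centre of foot top)",onz(w3,(380+402/3,70+172/3),z,T3))
cv2.imwrite("pics/w2c.png",cv2.resize(I[95:190,310:480,::-1],None,fx=4.6,fy=4.6,interpolation=cv2.INTER_CUBIC))
E
python3 meas.py
```

```text
blk (268, 116, 46, 47) (290.3536071777344, 139.26576232910156) 23.78133201599121
   0.033 [0.4375 0.1704 0.033 ] R 0.0222
   0.039 [0.4373 0.1709 0.039 ] R 0.0219
blk (188, 114, 51, 42) (213.27000427246094, 136.0) 25.447547912597656
   0.033 [0.4345 0.0986 0.033 ] R 0.0237
   0.039 [0.4343 0.1001 0.039 ] R 0.0234
(335, 142) [ 18 159 117] [117  87  44]
(345, 130) [ 18 157 128] [128  97  49]
(357, 147) [ 18 150 170] [170 131  70]
(358, 120) [ 17 155 130] [130  97  51]
(325, 120) [ 11 160  94] [94 57 35]
(430, 150) [ 22  24 190] [190 185 172]
loop tip [0.44001694 0.1823909  0.085     ]
loop tip [0.43982773 0.17957642 0.09      ]
loop tip [0.43963851 0.17676193 0.095     ]
seal foot w3 (bbox centre of foot top) [0.43669503 0.16780424 0.033     ]
seal foot w3 (bbox centre of foot top) [0.43655671 0.16516259 0.039     ]
```

View pics/w2c.png

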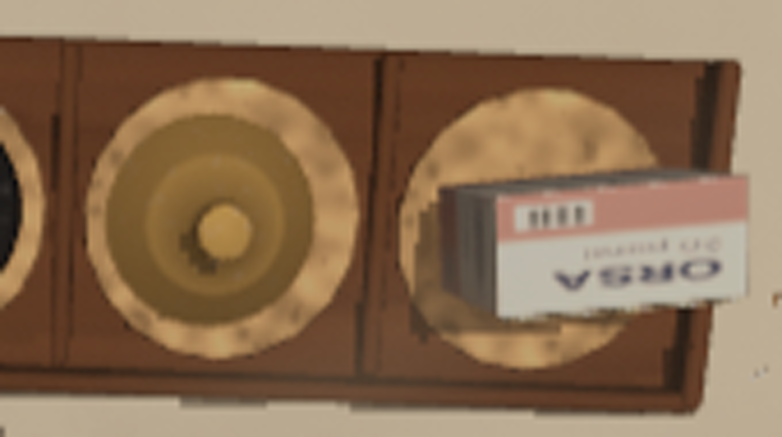

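```bash
cat > m2.py <<'E'
from h import *
w=np.load("w2.npy",allow_pickle=True).item(); T=np.load("T2.npy")
zz=lambda p,o:(o[0]+(p[0]+.5)/4.6-.5,o[1]+(p[1]+.5)/4.6-.5)
A=(310,95);B=(170,85)
def P(n,p,o,z): print(n,onz(w,zz(p,o),z,T).round(4)[:2])
P("bell base",(210,218),A,.020);P("bell peg",(225,232),A,.061)
P("mat bell",(222,218),A,.020);P("mat carton",(535,228),A,.020)
P("mat knob",(245,242),B,.020);P("mat seal",(553,252),B,.020)
P("knob low",(221,229),B,.033)
P("knob up left edge",(82,235),B,.06)
C=np.array([onz(w,zz(p,A),.076,T) for p in [(498,195),(748,175),(748,297),(498,320)]])
print("carton",C.mean(0).round(4),np.linalg.norm(C[0]-C[1]),np.linalg.norm(C[1]-C[2]), np.arctan2(*(C[1]-C[0])[[0,1]]),np.arctan2(*(C[2]-C[3])[[0,1]]))
oc=np.array([.4417,.2013]);ey=np.array([.035,.9994])
for y in (99,33,-33,-99): print(y,(oc+ey*y/1000).round(4))
E
python3 m2.py
```

```text
bell base [0.4407 0.2322]
bell peg [0.4412 0.2319]
mat bell [0.4407 0.2347]
mat carton [0.4428 0.3005]
mat knob [0.4362 0.1045]
mat seal [0.4383 0.169 ]
knob low [0.4331 0.1028]
knob up left edge [0.4332 0.0828]
carton [0.443  0.3033 0.076 ] 0.045181350454411684 0.02195310152079294 -0.07828172751627142 -0.09148746152757019
99 [0.4452 0.3002]
33 [0.4429 0.2343]
-33 [0.4405 0.1683]
-99 [0.4382 0.1024]
```

```bash
python3 - <<'E'
from h import *
w=np.load("w2.npy",allow_pickle=True).item()
cv2.imwrite("pics/w2n.png",cv2.resize(w["color"][230:330,170:450,::-1],None,fx=2.8,fy=2.8,interpolation=cv2.INTER_CUBIC))
s=capture("side")
cv2.imwrite("pics/sl.png",s["color"][:200,60:380,::-1])
E
```

```text
(no output)
```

View pics/w2n.png

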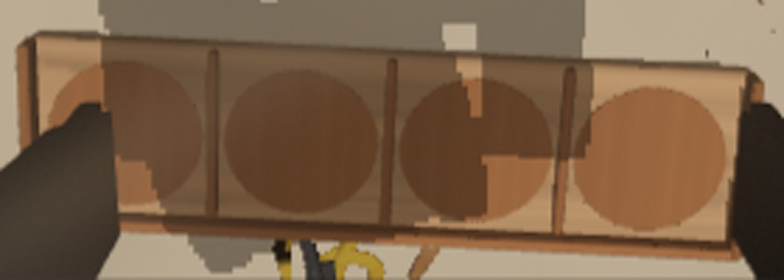

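View pics/sl.png

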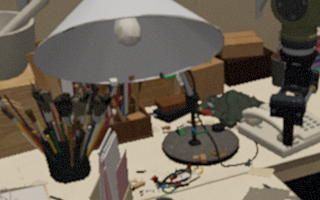

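```bash
python3 - <<'E'
from h import *
t=capture("top");s=capture("side");w=np.load("w2.npy",allow_pickle=True).item(); T=np.load("T2.npy")
for a,b in [((283,42),(470,72)),((283,42),(440,66)),((283,42),(520,70))]:
    o1,d1=ray(s,a);o2,d2=ray(t,b)
    k=np.linalg.lstsq(np.stack([d1,-d2],1),o2-o1,rcond=None)[0]
    print(o1+d1*k[0],o2+d2*k[1])
zz=lambda p:(170+(p[0]+.5)/2.8-.5,230+(p[1]+.5)/2.8-.5)
C=np.array([onz(w,zz(p),.018,T)[:2] for p in [(125,133),(302,141),(476,149),(650,158)]])
print(C)
for y,p in zip((.0,),[0]): pass
g=[(125,133),(302,141),(476,149),(650,158)]
A=np.polyfit([-.099,-.033,.033,.099],C,1);print(A)
for z,n in [((212,50),"r"),((390,60),"r"),((570,70),"r")]: print(onz(w,zz(z),.023,T))
E
```

```text
[0.65232273 0.0339213  0.41831298] [0.66260623 0.03636273 0.42175894]
[0.6395757  0.06959676 0.43107722] [0.66219318 0.07476643 0.43921521]
[ 0.67568099 -0.03145209  0.39492317] [ 0.67640888 -0.03127439  0.39515342]
[[0.58055896 0.08648828]
 [0.58378678 0.15306738]
 [0.58702653 0.21876296]
 [0.59068429 0.28472584]]
[[0.05093297 1.00061857]
 [0.58551414 0.18576111]]
[0.54635213 0.12169239 0.023     ]
[0.55018934 0.18667584 0.023     ]
[0.55404433 0.25269223 0.023     ]
```

```bash
python3 - <<'E'
from h import *
w3=np.load("w3.npy",allow_pickle=True).item(); T3=np.load("T3.npy")
q=lambda p:(380+(p[0]+.5)/3-.5,70+(p[1]+.5)/3-.5)
for p,z in [((437,168),.06),((437,168),.07),((437,168),.08),((560,193),.085),((560,193),.095),((500,180),.08),((500,180),.09)]: print(p,z,onz(w3,q(p),z,T3).round(4))
for y in (0.085,0.085+np.pi,-.05): 
  print(ik([.443,.303,.13],down(y)),ik([.5815,.0868,.13],down(y)))
E
```

```text
(437, 168) 0.06 [0.4348 0.1643 0.06  ]
(437, 168) 0.07 [0.4347 0.1597 0.07  ]
(437, 168) 0.08 [0.4345 0.155  0.08  ]
(560, 193) 0.085 [0.44   0.1821 0.085 ]
(560, 193) 0.095 [0.4396 0.1765 0.095 ]
(500, 180) 0.08 [0.4372 0.1703 0.08  ]
(500, 180) 0.09 [0.4369 0.1651 0.09  ]
[ 0.49985395 -0.05792622  1.98338577  0.          1.2161331   0.41485395] [ 0.05688297  0.0559506   1.86959974  0.          1.21604231 -0.02811703]
[ 0.49985395 -0.05792622  1.98338577  0.          1.2161331  -2.72673871] None
[ 0.49985395 -0.05792622  1.98338577  0.          1.2161331   0.54985395] [0.05688297 0.0559506  1.86959974 0.         1.21604231 0.10688297]
```

```bash
cat >> h.py <<'E'
NC=np.array([.5865,.1857]); NY=np.array([.051,.9987])
def new(y): return NC+NY*y
def st(m): s=read_state(); print(m,round(s["clock"],2),s["position"].round(4),"w",round(s["gripper_width"],4),"F",s["wrist_force"].round(1))
def pick(xy,zg,yaw,op,sq,lift):
    move_ptp([*xy,zg+.06],down(yaw)); move_gripper(op)
    move_straight([*xy,zg],feed=.12); st("at")
    move_gripper(0.0,squeeze=sq); st("grip")
    move_straight([*xy,zg+lift],feed=.15); st("lift")
def place(xy,zg,yaw,zt,op):
    move_straight([*xy,zt],feed=.2,frame=down(yaw)); st("over")
    move_straight([*xy,zg+.006],feed=.12); move_straight([*xy,zg],feed=.03); st("low")
    move_gripper(op); move_straight([*xy,zg+.09],feed=.18); st("up")
E
python3 - <<'E'
from h import *
pick((.4437,.3033),.047,.085,.045,20,.05)
T=toolT();t=capture("top");cv2.imwrite("pics/t1.png",cv2.resize(t["color"][120:360,180:440,::-1],None,fx=2.4,fy=2.4))
s=capture("side");cv2.imwrite("pics/s1.png",cv2.resize(s["color"][130:330,240:480,::-1],None,fx=3,fy=3))
E
```

```text
at 8.62 [0.444  0.3035 0.0473] w 0.0447 F [ 0.7 -0.  -0.8]
grip 9.12 [0.4441 0.3036 0.0477] w 0.0229 F [-0.4 -0.1  2.6]
lift 9.6 [0.4436 0.3032 0.0969] w 0.023 F [-0.   0.4 -0.6]
```

View pics/s1.png

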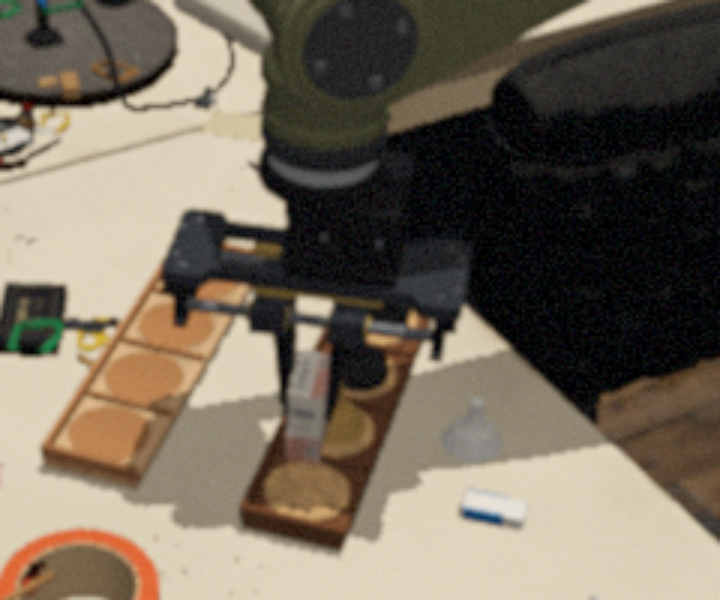

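```bash
python3 - <<'E'
from h import *
t=capture("top");s=capture("side")
a=cv2.resize(t["color"][0:120,340:580,::-1],None,fx=3,fy=3);b=cv2.resize(s["color"][0:100,80:320,::-1],None,fx=3,fy=3)
cv2.imwrite("pics/lamp.png",np.vstack([a[:300],b]))
E
```

```text
(no output)
```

View pics/lamp.png

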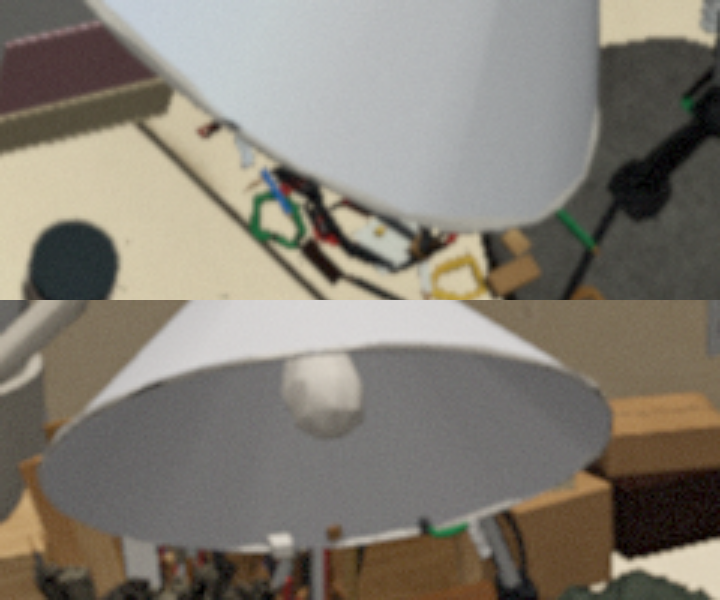

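View pics/t1.png

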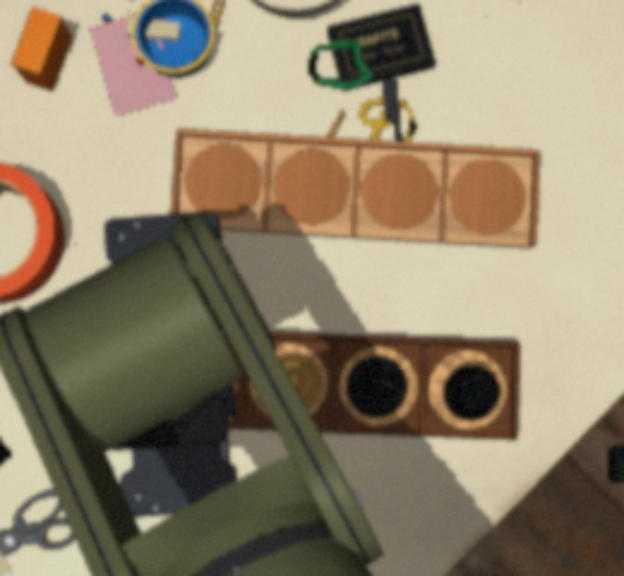

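```bash
python3 - <<'E'
from h import *
from scipy.optimize import least_squares
t=capture("top");s=capture("side")
S=[(94,57),(284,38),(180,83),(213,15),(110,42),(260,20),(270,62),(125,74)]
Tp=[(383,13),(417,43),(457,67),(493,76),(520,72),(539,40)]
def f(p,full=False):
    c=p[:3];n=np.array([p[3],p[4],1]);n/=np.linalg.norm(n);r=p[5];e=[]
    for cm,L in ((s,S[:4]),(t,Tp)):
        for uv in L:
            o,d=ray(cm,uv);X=o+d*((c-o)@n)/(d@n);e.append(np.linalg.norm(X-c)-r)
    return e
for x0 in ([.8,0,.45,0,0,.15],[.8,0,.35,0,0,.15]):
    q=least_squares(f,x0,x_scale=[.1,.1,.1,.3,.3,.1]);print(q.x.round(3),np.round(q.fun,3))
    c=q.x[:3];n=np.array([q.x[3],q.x[4],1]);n/=np.linalg.norm(n)
    u=np.cross(n,[0,1,0]);u/=np.linalg.norm(u);v=np.cross(n,u)
    P=np.array([c+q.x[5]*(np.cos(a)*u+np.sin(a)*v) for a in np.arange(0,2*np.pi,.39)]);print(P[np.argsort(P[:,0])[:6]].round(3))
E
```

```text
[ 0.891 -0.013  0.372  0.028  0.035  0.203] [ 0.002  0.009  0.001 -0.001 -0.009 -0.004  0.007  0.012  0.009 -0.027]
[[ 0.688 -0.013  0.377]
 [ 0.688 -0.004  0.377]
 [ 0.703 -0.09   0.38 ]
 [ 0.707  0.072  0.374]
 [ 0.747 -0.156  0.381]
 [ 0.753  0.136  0.37 ]]
[ 0.891 -0.013  0.372  0.028  0.035  0.203] [ 0.002  0.009  0.001 -0.001 -0.009 -0.004  0.007  0.012  0.009 -0.027]
[[ 0.688 -0.013  0.377]
 [ 0.688 -0.004  0.377]
 [ 0.703 -0.09   0.38 ]
 [ 0.707  0.072  0.374]
 [ 0.747 -0.156  0.381]
 [ 0.753  0.136  0.37 ]]
```

```bash
python3 - <<'E'
from h import *
place(new(-.099),.0455,-.051,.10,.045)
T=toolT();t=capture("top");cv2.imwrite("pics/t2.png",cv2.resize(t["color"][120:360,180:440,::-1],None,fx=2.4,fy=2.4))
s=capture("side");cv2.imwrite("pics/s2.png",cv2.resize(s["color"][130:330,240:480,::-1],None,fx=3,fy=3))
E
```

```text
over 11.33 [0.5809 0.0876 0.0998] w 0.023 F [ 0.  -0.1  0.2]
low 12.23 [0.5817 0.0868 0.0458] w 0.0229 F [0.2 0.1 0.8]
up 13.51 [0.5809 0.0868 0.1347] w 0.045 F [-0.4  0.8 -0.3]
```

View pics/s2.png

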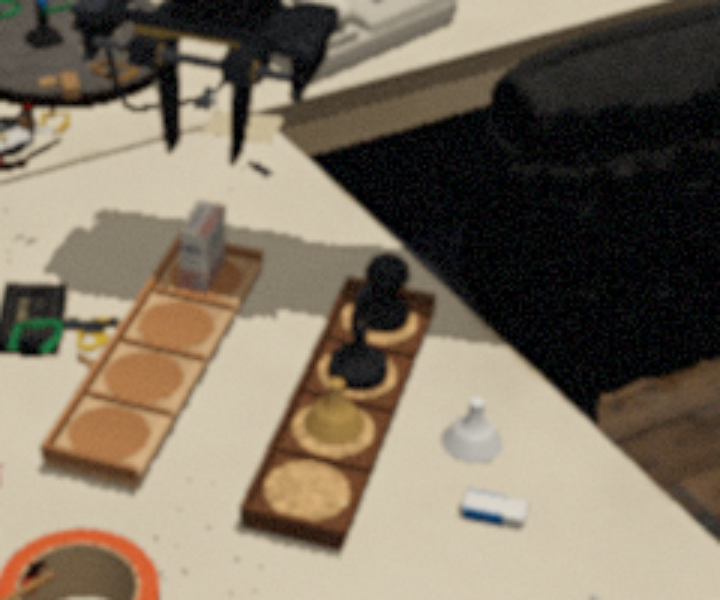

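The carton stands upright in the new rack's right bay (about (203,250) in the zoom). Next, the bell.

```bash
python3 - <<'E'
from h import *
pick((.4417,.2321),.047,0.0,.04,15,.06)
s=capture("side");cv2.imwrite("pics/s3.png",cv2.resize(s["color"][130:330,240:480,::-1],None,fx=3,fy=3))
if .009<read_state()["gripper_width"]<.015:
    place(new(-.033),.0455,-.051,.107,.04)
    s=capture("side");cv2.imwrite("pics/s4.png",cv2.resize(s["color"][130:330,240:480,::-1],None,fx=3,fy=3))
E
```

```text
at 15.46 [0.442  0.2322 0.0473] w 0.0398 F [0.3 0.3 0.3]
grip 16.06 [0.4418 0.2322 0.0474] w 0.0105 F [-1.8  0.4  2.8]
lift 16.61 [0.4414 0.232  0.1065] w 0.0103 F [ 0.1 -0.5 -1.3]
over 17.62 [0.5839 0.153  0.1064] w 0.0107 F [-0.4 -0.2 -0.7]
low 18.59 [0.5849 0.1527 0.0457] w 0.0105 F [ 0.5  0.3 -0.4]
up 19.96 [0.5842 0.1526 0.1346] w 0.0401 F [-0.5  0.2 -0.2]
```

View pics/s4.png

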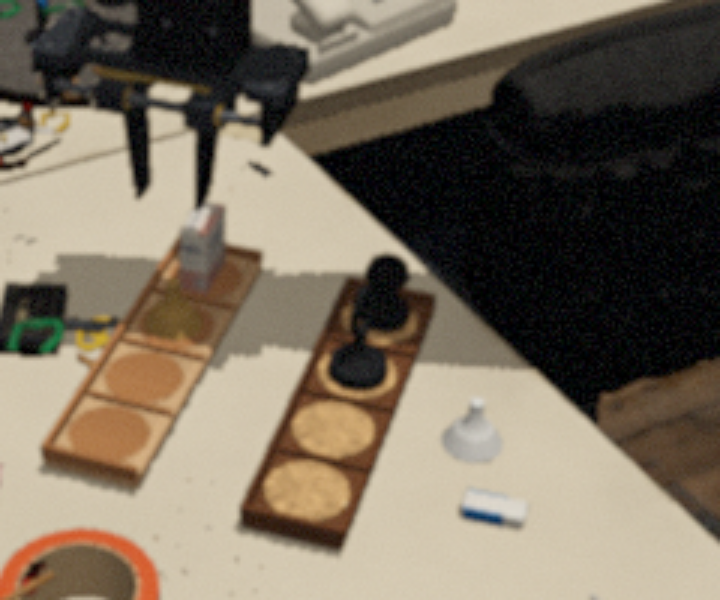

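View pics/s3.png

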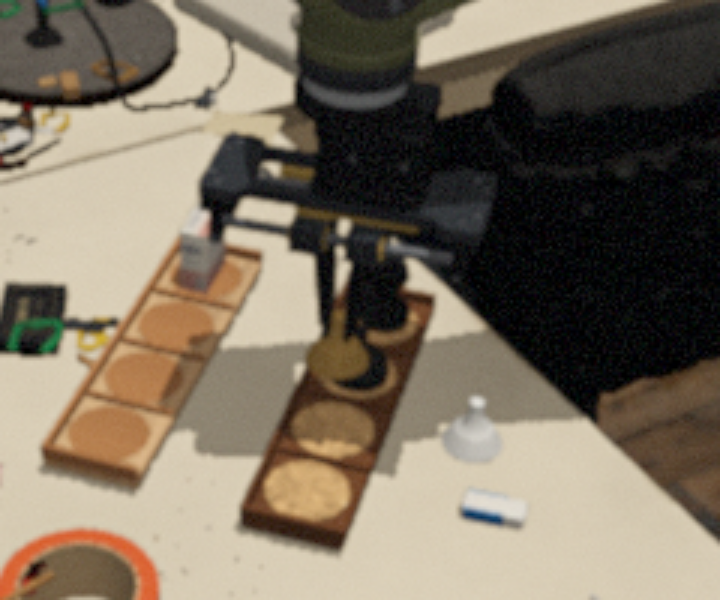

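```bash
python3 - <<'E'
from h import *
pick((.438,.1685),.060,np.pi/2-.2,.044,20,.06)
s=capture("side");cv2.imwrite("pics/s5.png",cv2.resize(s["color"][130:330,240:480,::-1],None,fx=3,fy=3))
E
```

```text
at 22.23 [0.4383 0.1686 0.0604] w 0.0442 F [0.1 0.3 0.3]
grip 22.65 [0.4388 0.1689 0.061 ] w 0.0283 F [0.2 0.9 1.8]
lift 23.2 [0.4375 0.1683 0.1193] w 0.0285 F [-1.1  0.5 -1.1]
```

View pics/s5.png

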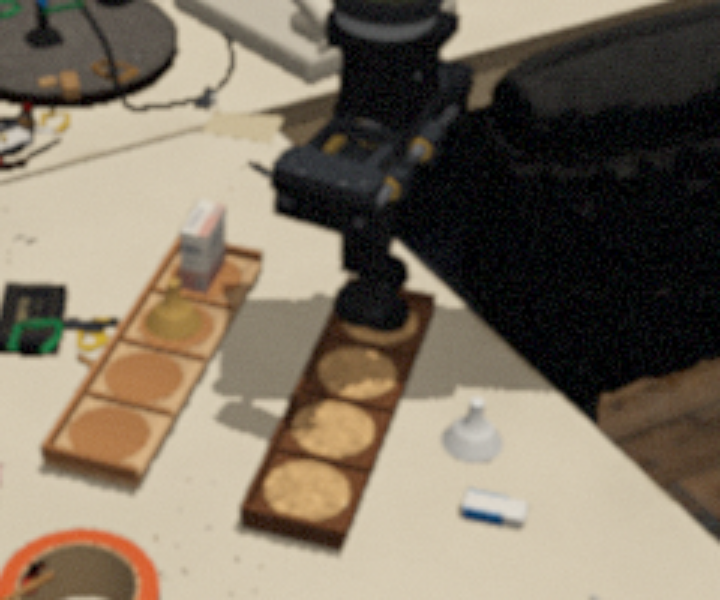

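```bash
python3 - <<'E'
from h import *
place(new(.033),.0588,np.pi/2-.051,.12,.042)
s=capture("side");cv2.imwrite("pics/s6.png",cv2.resize(s["color"][130:330,240:480,::-1],None,fx=3,fy=3))
E
```

```text
over 24.19 [0.5871 0.2184 0.119 ] w 0.0284 F [-0.7  0.6 -1.7]
low 25.15 [0.5884 0.2187 0.0591] w 0.0287 F [-0.4 -0.5 -1. ]
up 26.31 [0.5876 0.2185 0.148 ] w 0.0418 F [ 0.7 -0.2 -0.1]
```

View pics/s6.png

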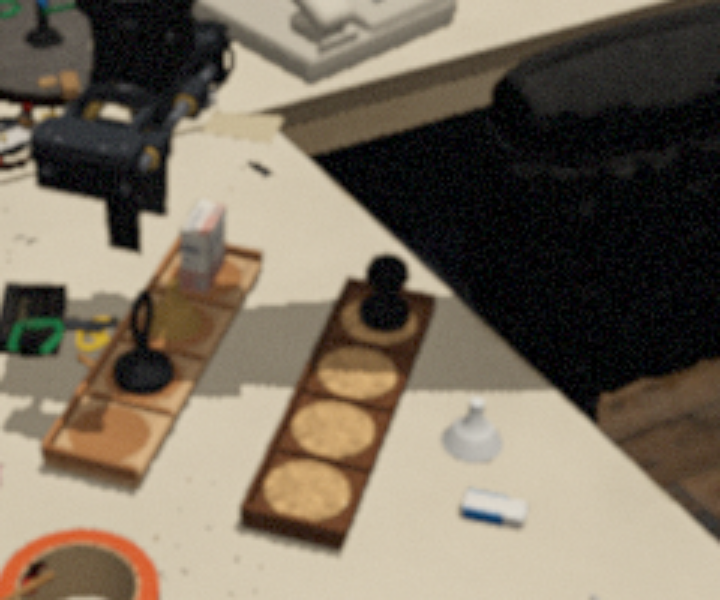

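```bash
python3 - <<'E'
from h import *
pick((.4345,.1015),.046,0.0,.055,20,.09)
s=capture("side");cv2.imwrite("pics/s7.png",cv2.resize(s["color"][110:310,240:480,::-1],None,fx=3,fy=3))
E
```

```text
at 28.74 [0.4348 0.1015 0.0463] w 0.0551 F [0.4 0.4 0.2]
grip 29.27 [0.4347 0.1016 0.0465] w 0.0314 F [-3.   1.1  3.5]
lift 30.02 [0.4337 0.1014 0.1347] w 0.0318 F [-0.2 -0.8 -2. ]
```

View pics/s7.png

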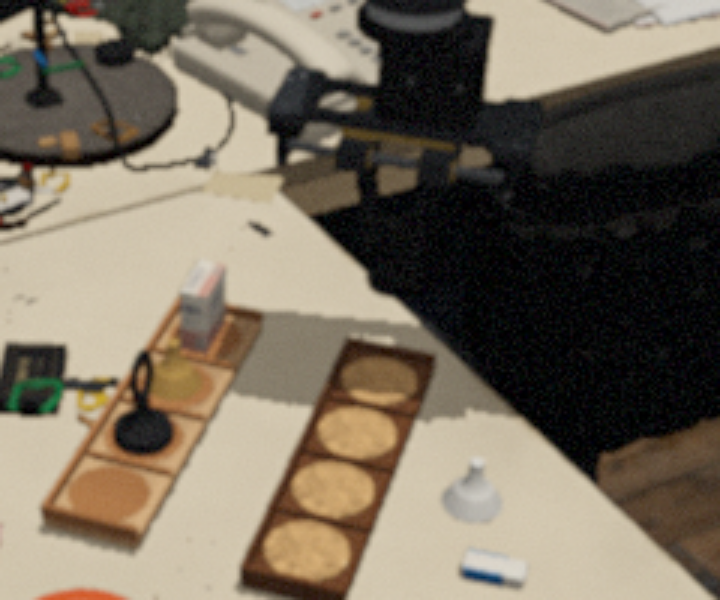

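```bash
python3 - <<'E'
from h import *
xy=new(.099)
move_straight([*xy,.135],feed=.2,frame=down(-.051)); st("over")
s=capture("side");cv2.imwrite("pics/s8.png",cv2.resize(s["color"][110:310,200:440,::-1],None,fx=3,fy=3))
E
```

```text
over 31.43 [0.591  0.284  0.1347] w 0.0317 F [-0.4 -0.7 -1.6]
```

View pics/s8.png

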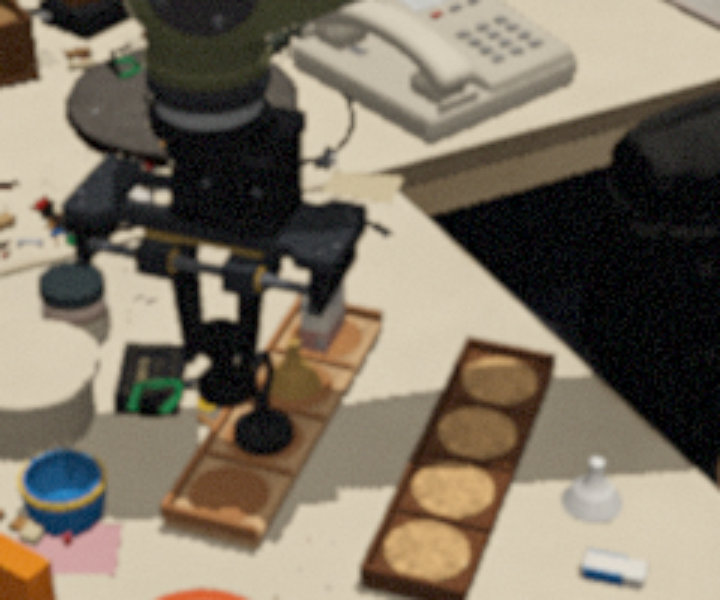

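Knob held upright. Lower, release, then back off to inspect.

```bash
python3 - <<'E'
from h import *
place(new(.099),.0447,-.051,.135,.055)
move_ptp([.64-.0,.2,.28],down(np.pi/2)) if 0 else None
p=[.635,.19,.27]
print(ik(p,down(np.pi/2)))
s=capture("side");cv2.imwrite("pics/s9.png",cv2.resize(s["color"][110:310,200:440,::-1],None,fx=3,fy=3))
E
```

```text
over 31.73 [0.5914 0.2842 0.1352] w 0.0318 F [-0.6 -0.5 -1.5]
low 32.93 [0.5916 0.2846 0.0449] w 0.0319 F [-0.3  0.1 -1. ]
up 34.22 [0.591  0.2843 0.1339] w 0.0552 F [-0.5  0.3 -0.3]
[ 0.20977876  0.12409616  1.55753729  0.          1.4599592  -1.36101757]
```

View pics/s9.png

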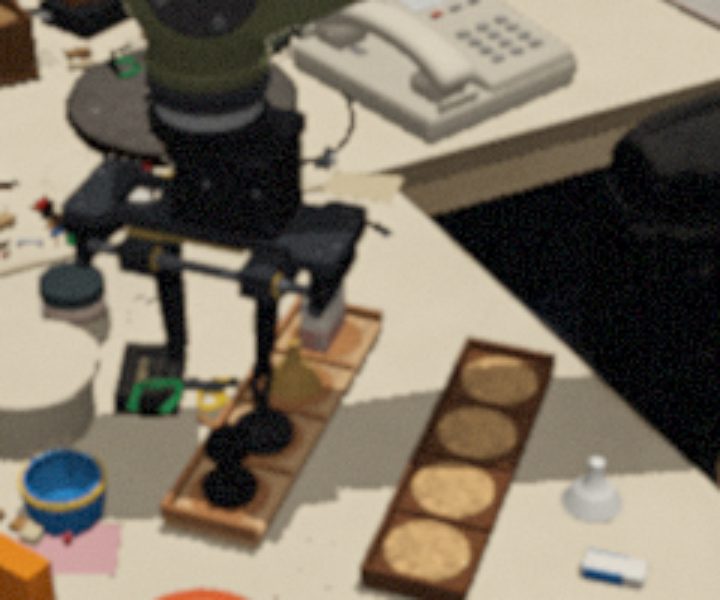

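```bash
python3 - <<'E'
from h import *
move_straight([.53,.25,.24],feed=.25)
move_ptp([.52,.19,.27],down(-np.pi/2)); dwell(.3)
T=toolT();w=capture("wrist");np.save("T4.npy",T);np.save("w4.npy",w,allow_pickle=True);st("x")
I=w["color"][:,:,::-1].astype(float);J=np.clip(255*(I/160)**0.6,0,255).astype(np.uint8)
cv2.imwrite("pics/w4.png",J)
t=capture("top");cv2.imwrite("pics/t4.png",t["color"][:,:,::-1])
E
```

```text
x 36.56 [0.52   0.1901 0.27  ] w 0.0551 F [0.6 0.8 0.3]
```

View pics/w4.png

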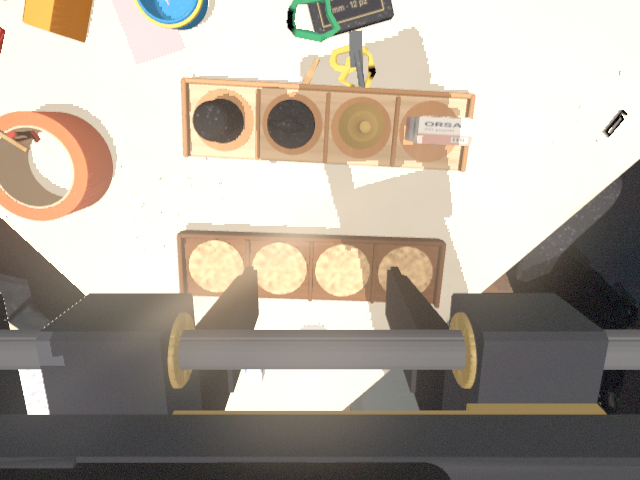

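```bash
python3 - <<'E'
from h import *
w=np.load("w4.npy",allow_pickle=True).item()
I=w["color"][70:180,175:335,::-1].astype(float);K=w["color"][70:180,325:485,::-1].astype(float)
f=lambda I:cv2.resize(np.clip(255*(I/130)**0.6,0,255).astype(np.uint8),None,fx=5,fy=5,interpolation=cv2.INTER_CUBIC)[:, :800]
cv2.imwrite("pics/w4a.png",f(I));cv2.imwrite("pics/w4b.png",f(K))
E
```

```text
(no output)
```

View pics/w4a.png

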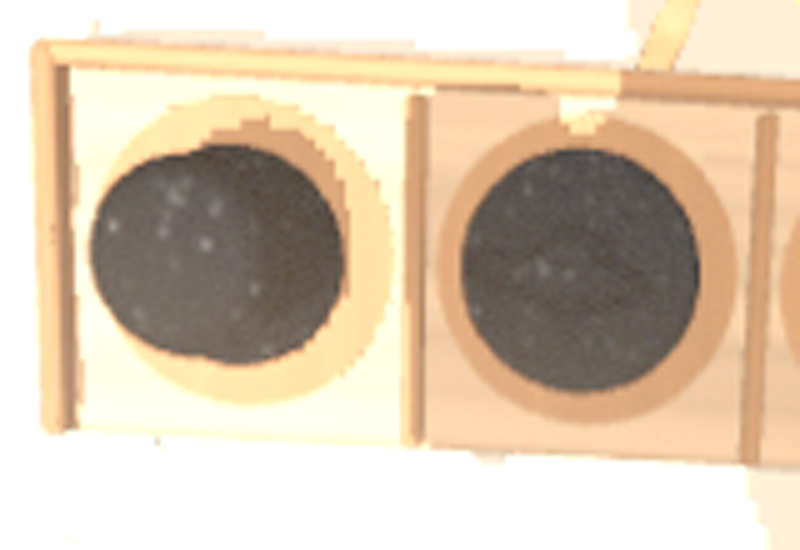

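View pics/w4b.png

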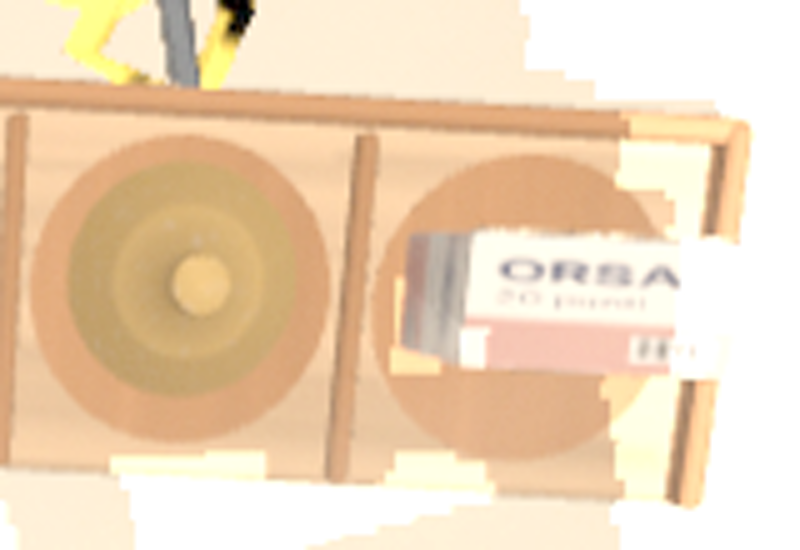

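```bash
python3 - <<'E'
from h import *
w=np.load("w4.npy",allow_pickle=True).item();T=np.load("T4.npy")
zz=lambda p,o:(o[0]+(p[0]+.5)/5-.5,o[1]+(p[1]+.5)/5-.5)
A=(175,70);B=(325,70)
ey=NY;ex=np.array([NY[1],-NY[0]])
for n,a,za,b,o in [("knob",(238,255),.031,(240,250),A),("seal",(580,270),.037,(587,272),A),("bell",(183,278),.018,(180,287),B),("carton",(595,302),.074,(525,307),B)]:
    X=onz(w,zz(a,o),za,T)[:2];C=onz(w,zz(b,o),.018,T)[:2]
    print(n,X.round(4),C.round(4),"dy %.4f dx %.4f"%((X-C)@ey,(X-C)@ex),"y own %.4f x %.4f"%((X-NC)@ey,(X-NC)@ex))
E
```

```text
knob [0.5908 0.2824] [0.5916 0.2849] dy -0.0025 dx -0.0007 y own 0.0968 x -0.0006
seal [0.5882 0.2185] [0.5876 0.2185] dy 0.0000 dx 0.0006 y own 0.0328 x 0.0000
bell [0.5865 0.152 ] [0.5848 0.1525] dy -0.0004 dx 0.0017 y own -0.0337 x 0.0017
carton [0.5836 0.088 ] [0.5811 0.0859] dy 0.0023 dx 0.0023 y own -0.0977 x 0.0020
```

All four are within 3 mm of their bay centres, well inside the tolerance, and the arm is clear of everything. Handing in.

```bash
python3 - <<'E'
from h import *
finish_job(); st("done")
E
```

```text
the job is handed in; nothing more can be done
the job is handed in; nothing more can be done
```

All four pieces are in the new rack in reverse order, and I handed the job in about 37 s into the 96 s limit. From the left the row now reads knob, seal, bell, carton; it was carton, bell, seal, knob.

My last wrist-camera check, before handing in, put each piece within 3 mm of its bay centre:

| Piece | Off along the row | Off across the row |
|---|---|---|
| Knob | −2.5 mm | −0.7 mm |
| Seal | 0 mm | +0.6 mm |
| Bell | −0.4 mm | +1.7 mm |
| Carton | +2.3 mm | +2.3 mm |

- **Upright and clear:** all four looked upright in the pictures, but I judged that by eye and did not measure any tilt. The gripper was 0.27 m up and touching nothing.
- **Forces:** the wrist force stayed below 5 N at every point where I read it.
- **Disagreements:** the top and wrist cameras differed by about 2 mm in x on both racks. For the new rack I used a value between them. The gripper width read 1 to 2 mm under the nominal size on the bell, seal and knob, but the grips held.

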